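Clear the jammed vial from the feed chute

ROBOT

A 7-joint arm with a two-finger parallel gripper is mounted at the origin on the work surface. World frame = base frame: x ahead of the robot, y to its left, z up, the work surface at z = 0. Lengths are in mm, angles in rad, forces in N, time in s.
With the tool pointing down it reaches from about 400 to 875 mm from the base axis. Payload 4.4 kg.
Tool frame: the origin (TCP) lies midway between the tips of the shut fingers; the grasp point (between the pads) lies 19 mm behind it (ctrl.pinch_z is the distance from the TCP to the grasp point, in mm); z points along the fingers, y is the line along which they close (so a half turn about z gives the same grasp; the last joint's range is limited). The gripper opens to 85 mm and grips with 20 to 120 N. Pads are 22 mm wide; open, the fingers measure 114 mm over their backs; the gripper's body (76 mm by 85 mm) begins 54 mm behind the grasp point. The pads swing forward as they close: fully open they stand 13 mm farther back than shut.
Start: joints at [1.151, 0.628, 0.038, 1.517, -0.027, 0.996, -0.02], TCP at [225.231, -609.745, 210.513] pointing down, gripper open.
Joint ranges: [-3.06, 3.06], [-0.37, 2.12], [-1.25, 1.32], [0.18, 2.47], [-1.1, 4.24], [0.23, 1.98], [-2.94, 2.94]. Speed limits (rad/s): [2.57, 2.57, 3.14, 3.14, 3.14, 3.14, 3.14].

INTERFACE

Orientations are given as [roll, pitch, yaw] about the fixed x, y, z axes, in that order (R = Rz(yaw) Ry(pitch) Rx(roll)).
In Python, from cell import read_state, cams, order, ctrl gives the robot as it stands.
- The arm moves only by the tool move_arm, never from a script. Its argument "targets" is text: rows parted by semicolons, each of 7 numbers parted by spaces: the gripper's target within -1 to 1 (fully open at 1, half-way at 0, shut at -1), then the shift along the tool's x, y, z in cm, then the turn, a rotation vector about the tool's x, y, z in degrees. A call has 1 to 5 rows; each row shifts and turns the commanded pose from where the row before left it, along the tool's axes as they then stand; what a row does not reach is not made up. A row lasts 1/12 s, in which the tool goes at most 41.7 mm and 7.16 degrees, less where a joint would pass 70% of its speed; a pose out of reach is approached as far as the arm can. A call with a gripper value outside its range is refused whole. The fingers move at their own pace and stop on an object; the grip force is fixed at half the most. Time passes only in rows, so rows that do not move let the fingers close. It gives the time, the measured TCP pose, the force, the opening and the grip force at its end, in the units of the state.
- read_state(): the state, without advancing time (a new reading comes with each control period).
- cams.get_image(name): name is "scene" or "top"; returns a dict with "color" (420x560x3 uint8, red, green, blue), "fovy" (degrees; the focal length in pixels is half the picture's height over the tangent of half this angle, whatever the lens; pixels are square), "cx", "cy" (the principal point, pixels), "k1" (the pictures are not rectified: a ray, as slopes to the right and down, at radius r is drawn at 1 + k1 r^2 times it, then the intrinsics apply), "rvec" (rotation vector, rad) and "tvec" (3), from world to camera coordinates, as OpenCV has them. Camera axes: x right, y down, z forward; pixel columns grow to the right and rows downward; lengths in mm; the calibration is good to about 2 mm. A picture is of the moment at which its call begins. There is no depth.
- order.finish_job(): hands the job in; it is judged then, once.
The state is a dict: "clock": time; "qpos": joint angles; "qd": joint speeds; "tau": joint torques, N m; "eef_pos": TCP position; "tool_rot": TCP orientation; "force": force on the tool from outside, world axes, zero at the start; "torque": the same for the moment, N m; "width": finger opening in mm; "gripper_force": force on a finger pad.
Only numpy, scipy, OpenCV 4.12 (cv2) and the standard library are available. Lean on these libraries where they do the work, as an engineer would, in place of code of your own. Each camera call takes 0.05 s, during which the arm holds its last target. There are 200 camera calls.

TASK

One vial has stood up on end in the sloping feed chute and is caught against the gate, holding back the three vials lying behind it. Lift the standing vial out of the chute and stand it upright on the floor of the shallow square steel tray, setting it down gently and never tipping it over, so that the three lying vials roll down under the gate to the end stop. Leave those three to roll by themselves.

Things in the scene. Friction and masses are not known exactly. Their poses are not given: they have to be found in the camera images.
- stuck_center (a point): Centre (half-way up) of the vial standing on end in the chute: straight amber glass cylinder, white cap, diameter 30 mm, 60 mm tall, about 40 g. Its z axis runs along it to the cap; it stands square to the sloping floor, so at first leans 10 degrees downhill. Its top is the highest thing in the chute. It is the only standing vial there; identical ones stand on the table and in a white rack.
- last_center (a point): Centre of the last (most uphill) of the three vials lying across the chute, touching one another, behind the standing one: same vial, diameter 30 mm, 60 mm long. They roll down freely once it is gone; with all three at the end stop this one lies in the chute's frame at y about -0.077 and z about 0.052.
- chute: Fixed aluminium chute. Origin on the table below the standing vial's foot; y level and uphill, x across, z up. Floor falls 10 degrees to -y, 50 mm high at the origin. 74 mm wide over walls that rise 10 mm above the floor. End stop y -0.15, top end 0.13. Gate bar at y -0.05, 34 to 40 mm above the floor, with posts at the sides; its 22 mm wide tongue reaches y -0.022, where the standing vial leans.
- tray: Empty shallow square steel tray, fixed, 120 x 120 mm outside, walls 4 mm thick and 16 mm high, floor 4 mm above the table. Origin at the centre of its underside, x and y along its sides, z up. (The round steel dish with screws in it is not the tray.)
There are look-alikes about, which are no part of the job. Leave any green look-alike of the tray alone.

How it is judged (in metres and radians):
On the way:
1. the standing vial is lifted clear above the chute (z of stuck_center in the frame of chute above 0.115 m and distance of stuck_center from where it was at the start of the episode above 0.03 m), for 0.05 s.
At the end, for the whole second after the job is handed in: The vial that was caught stands upright (within about 10 degrees) and still on the floor of the square tray, and the last of the three lying vials has rolled down and rests in the chute behind the other two at the end stop (within 15 mm of its place there) (x of stuck_center in the frame of tray between -0.045 and 0.045 m and y of stuck_center in the frame of tray between -0.045 and 0.045 m and z of stuck_center in the frame of tray between 0.026 and 0.042 m and angle between stuck_center's own z axis and vertical below 0.17 rad and linear speed of each of stuck, queue_last below 0.03 m/s and y of last_center in the frame of chute between -0.092 and -0.06 m and z of last_center in the frame of chute between 0.04 and 0.065 m and x of last_center in the frame of chute between -0.015 and 0.015 m); the robot touches nothing.
It fails at once if the caught vial is tipped over (leans more than 40 degrees) (angle between stuck_center's own z axis and vertical above 0.7 rad).
It fails at once if the vial is dropped or slammed into the tray (arrives near the tray's floor at more than 0.6 m/s) (horizontal distance between stuck_center and tray below 0.07 m and z of stuck_center in the frame of tray below 0.055 m and linear speed of stuck above 0.6 m/s).
It fails at once if a lying vial is handled: the fingers squeeze it or push it hard, or the last one is lifted out of the chute (contact force between the fingers and queue_first above 8 N or contact force between the fingers and queue_mid above 8 N or contact force between the fingers and queue_last above 8 N or z of last_center in the frame of chute above 0.13 m).
It also fails if it takes over 32 s, if anything falls off the work surface, if the arm or the gripper's body presses on something with over 40 N, if the wrist force passes 120 N, or if a joint passes its speed limit or range.

## Working session

There is one attempt and no reset: what is moved stays moved. The work goes in short steps, Python scripts to look and compute and a tool call to move; the robot and the scene stay as the last step left them, time stands still between calls to the robot, and variables do not carry over. Pictures are saved under pics/ and viewed, at most 10 in all, crops included, and the job is handed in when it is done.

Besides the shell and the picture viewer there is one more tool, called as name(argument=value, ...) on one line, values as JSON. move_arm: Moves the arm, as the interface text tells. Its arguments: {"type":"object","properties":{"targets":{"type":"string"}},"required":["targets"]}

```bash
mkdir -p pics
cat > h.py <<'E'
import numpy as np, cv2, pickle
from scipy.spatial.transform import Rotation as R
def snap():
    from cell import cams
    d={}
    for n in("scene","top"):
        d[n]=cams.get_image(n)
    pickle.dump(d,open("im.pkl","wb")); return d
def load(): return pickle.load(open("im.pkl","rb"))
def cal(d):
    h,w=d["color"].shape[:2]; f=h/2/np.tan(np.radians(d["fovy"])/2)
    K=np.array([[f,0,d["cx"]],[0,f,d["cy"]],[0,0,1]]); return K,np.array([d["k1"],0,0,0,0.]),np.array(d["rvec"],float).ravel(),np.array(d["tvec"],float).ravel()
def proj(d,P):
    K,D,r,t=cal(d); return cv2.projectPoints(np.array(P,float).reshape(-1,1,3),r,t,K,D)[0].reshape(-1,2)
def ray(d,uv):
    K,D,r,t=cal(d); u=cv2.undistortPoints(np.array(uv,float).reshape(-1,1,2),K,D).reshape(-1,2)
    M=cv2.Rodrigues(r)[0]; c=-M.T@t; return c,np.c_[u,np.ones(len(u))]@M
def atz(d,uv,z):
    c,v=ray(d,uv); return c+v*((z-c[2])/v[:,2])[:,None]
def tri(ds,uvs):
    A=0;b=0
    for d,u in zip(ds,uvs):
        c,v=ray(d,[u]); v=v[0]/np.linalg.norm(v[0]); P=np.eye(3)-np.outer(v,v); A=A+P;b=b+P@c
    return np.linalg.solve(A,b)
E
python3 - <<'E'
from h import *
d=snap()
for n in d:
    cv2.imwrite(f"pics/{n}0.png",cv2.resize(d[n]["color"][:,:,::-1],(800,600),interpolation=cv2.INTER_CUBIC)); K,D,r,t=cal(d[n]); print(n,K[0,0],D[0],-cv2.Rodrigues(r)[0].T@t)
from cell import read_state,ctrl; print(read_state(),ctrl.pinch_z)
E
```

```text
scene 486.5141861101936 0.008010666539410106 [1307.72355073  -56.39331099  946.72005405]
top 449.669342224563 -0.1447388051555178 [ 305.94178431  -47.46894598 1212.80715726]
{'clock': 0.1, 'qpos': array([ 1.15121172,  0.6292026 ,  0.03844109,  1.51828024, -0.02696583,
        0.99631402, -0.01997359]), 'qd': array([-3.40117062e-05, -2.67596198e-03,  3.49278713e-04, -3.52977348e-03,
       -7.85861617e-04, -7.50559830e-04, -2.91827012e-04]), 'tau': array([ 4.13586458e-03, -5.64524066e+01,  1.23097077e+00, -1.93969899e+01,
        1.14084111e-02,  5.40619396e-03,  3.39804626e-05]), 'eef_pos': array([ 225.00477883, -609.17243005,  209.71018237]), 'tool_rot': array([-3.13990677e+00,  4.10857262e-05,  3.53832334e-01]), 'force': array([ 0.43404508,  0.3765633 , -0.36462197]), 'torque': array([0.00504799, 0.00129983, 0.00461365]), 'gripper_force': 0.0, 'width': 85.10082572257093} 18.700000000000003
```

View pics/scene0.png

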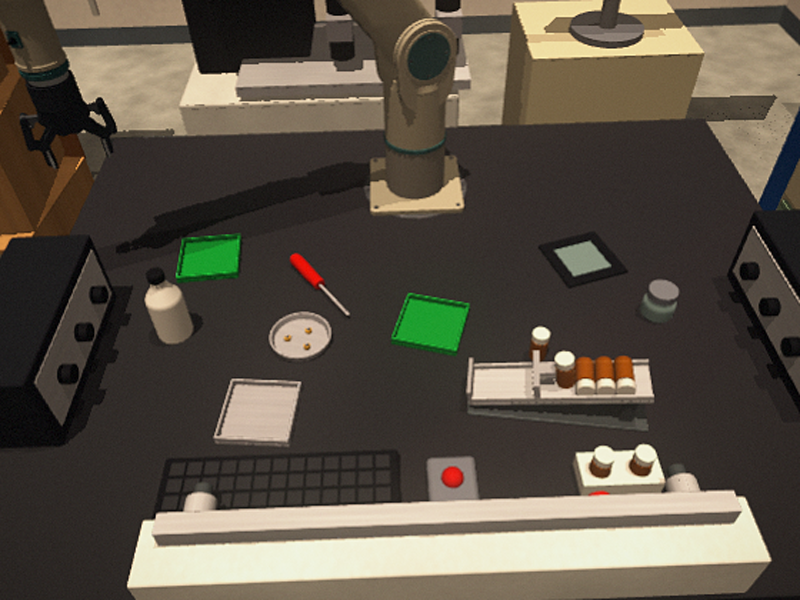

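View pics/top0.png

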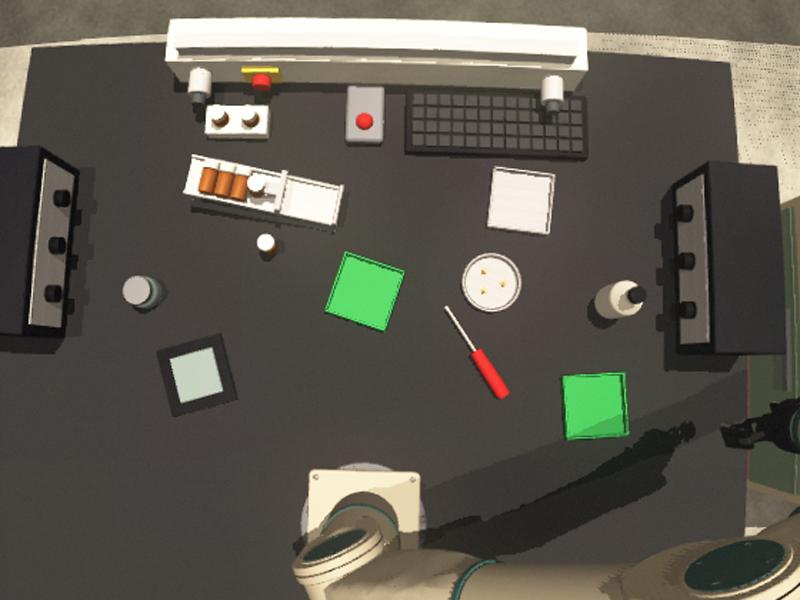

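The top view shows the chute at about (265,192) with the standing vial's cap at (257,184). The steel tray is at (521,201) in the top view and (258,411) in the scene view. I'll enlarge both.

Run:
```python
from h import *
d=load()
def crop(n,x,y,w,h,s):
    c=cv2.resize(d[n]["color"][y:y+h,x:x+w,::-1],None,fx=s,fy=s,interpolation=cv2.INTER_CUBIC)
    for i in range(0,w,10):
        cv2.line(c,(i*s,0),(i*s,8),(0,255,255),1); 
        if i%20==0: cv2.putText(c,str(x+i),(i*s,20),0,.35,(0,255,255),1)
    for i in range(10,h,10):
        cv2.line(c,(0,i*s),(8,i*s),(0,255,255),1); cv2.putText(c,str(y+i),(10,i*s+4),0,.35,(0,255,255),1)
    return c
a=crop("top",120,100,130,70,6)
b=crop("scene",320,222,145,85,5)
cv2.imwrite("pics/c1.png",a);cv2.imwrite("pics/c2.png",b)
t=np.zeros((420,800,3),np.uint8)
p=crop("top",332,108,65,65,6);q=crop("scene",142,257,78,60,5)
t[:390,:390]=p;t[:300,400:790]=q;cv2.imwrite("pics/c3.png",t)
```

```text
(no output)
```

View pics/c1.png

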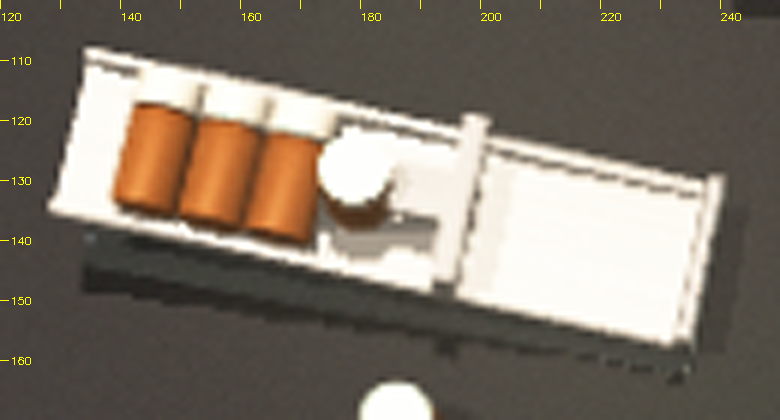

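View pics/c2.png

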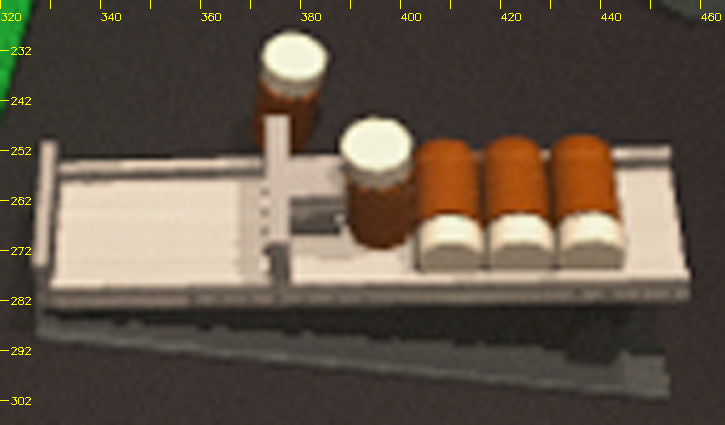

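View pics/c3.png

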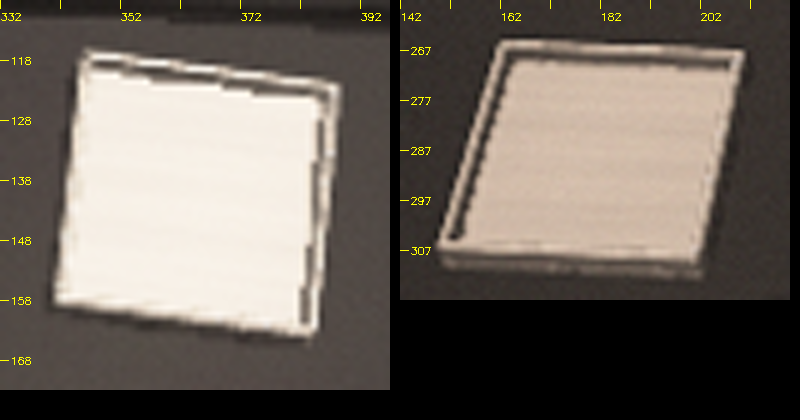

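Run:
```python
from h import *
from scipy.optimize import least_squares as LS
d=load();T,S=d["top"],d["scene"]
cap=tri([T,S],[(179.2,127.8),(395.3,250.4)]);print("cap",cap)
# chute model: cap top, uphill wall-top corners
M=[(0,-10.4,109.1),(37,130,83),(-37,130,83)]
ob={"top":[(179.2,127.8),(134.5,108),(128.3,135)],"scene":[(395.3,250.4),(457,278),(453.6,251.7)]}
def f(p,m=M,o=ob,r=0):
    W=np.array(m)@R.from_euler('z',p[2]).as_matrix().T+[p[0],p[1],p[3] if len(p)>3 else 0]
    return np.concatenate([(proj(d[n],W)-o[n]).ravel() for n in o])
s=LS(f,[cap[0],cap[1],0.1]);print("chute",s.x,s.fun.round(1))
# tray outer top corners
q=60;m=[(q,q,16),(q,-q,16),(-q,-q,16),(-q,q,16)]
o={"top":[(345.7,116.7),(388.6,122.7),(384,164.3),(341,158.3)],"scene":[(201.5,308.5),(150,306),(162.2,265.5),(210.5,267.5)]}
s2=LS(lambda p:f(p,m,o),[650,-350,0.]);print("tray",s2.x,s2.fun.round(1))
```

```text
cap [614.11461734 205.82761442 108.93593222]
chute [ 6.15813023e+02  2.13598396e+02 -1.75782146e-01] [ 0.2 -0.1 -0.6 -0.5 -1.3 -0.8 -1.9  0.1  0.4 -0.7  0.1 -0.3]
tray [ 6.18578829e+02 -2.85177455e+02 -1.05425616e-01] [-0.5 -0.6 -0.8 -0.6 -0.2 -0.2 -0.5 -0.1 -0.3  0.1 -1.  -0.  -0.3 -1.1
 -0.1 -0.9]
```

```bash
cat >> h.py <<'E'
def pose(state=None):
    if state is None:
        from cell import read_state; state=read_state()
    return np.array(state["eef_pos"],float),R.from_euler('xyz',state["tool_rot"])
def rows(p0,r0,p1,r1,g,n=None):
    w=(r0.inv()*r1).as_rotvec(degrees=True); L=np.linalg.norm(p1-p0)
    n=n or int(np.ceil(max(L/41,np.linalg.norm(w)/7)))
    p,r=np.array(p0),r0;out=[]
    for i in range(n):
        s=np.round(r.inv().apply(p0+(p1-p0)*(i+1)/n-p)/10,2); a=np.round(w/n,2)
        p=p+r.apply(s*10); r=r*R.from_rotvec(a,degrees=True)
        out.append(f"{g} "+" ".join(f"{x:g}" for x in np.r_[s,a]))
    for i in range(0,n,5): print("; ".join(out[i:i+5]))
    return p,r
yaw=-0.176
def tilt(a): # tool pose, tool y along chute x, leaning a deg with the vial
    C=R.from_euler('z',yaw); a=np.radians(a)
    z=np.array([0,np.sin(a),-np.cos(a)]); y=np.array([1,0,0]); x=np.cross(y,z)
    return C*R.from_matrix(np.c_[x,y,z])
axis=-tilt(10).as_matrix()[:,2]
cap=np.array([614,205,109.])
def tcp_at(h): return cap+axis*(h-60) # TCP h above the floor along vial
E
python3 - <<'E'
from h import *
d=load();T=d["top"]
a=atz(T,[(134.5,108)],83)[0];b=atz(T,[(237,130.5)],37)[0];print(a,b,np.arctan2(*(a-b)[:2]))
a=atz(T,[(128.3,135)],83)[0];b=atz(T,[(195,148)],59)[0];print(a,b,np.arctan2(*(a-b)[:2]))
p,r=pose();m=np.array([420,-190,280.])
t=tcp_at(95)
p,r=rows(p,r,m,R.from_euler('xyz',[np.pi,0,1.0]),1)
print('--');p,r=rows(p,r,t,tilt(10),1);print(t,tilt(10).as_euler('xyz'))
E
```

```text
[673.71707772 333.33371472  83.        ] [629.31227892  63.02493991  37.        ] 0.16282012069702012
[600.02849653 344.37162857  83.        ] [573.61252604 170.03891546  59.        ] 0.15038221136330573
1 2.73 -2.71 -0.58 -0.01 -0 -3.09; 1 2.88 -2.57 -0.58 -0.01 -0 -3.09; 1 3.01 -2.4 -0.59 -0.01 -0 -3.09; 1 3.14 -2.24 -0.58 -0.01 -0 -3.09; 1 3.25 -2.07 -0.58 -0.01 -0 -3.09
1 3.36 -1.88 -0.58 -0.01 -0 -3.09; 1 3.46 -1.71 -0.59 -0.01 -0 -3.09; 1 3.54 -1.51 -0.58 -0.01 -0 -3.09; 1 3.62 -1.32 -0.59 -0.01 -0 -3.09; 1 3.68 -1.13 -0.58 -0.01 -0 -3.09
1 3.74 -0.92 -0.58 -0.01 -0 -3.09; 1 3.79 -0.72 -0.59 -0.01 -0 -3.09
--
1 3.6 -0.4 1.14 0.17 0.82 -1.88; 1 3.59 -0.27 1.19 0.17 0.82 -1.88; 1 3.58 -0.15 1.24 0.17 0.82 -1.88; 1 3.56 -0.04 1.3 0.17 0.82 -1.88; 1 3.55 0.09 1.34 0.17 0.82 -1.88
1 3.52 0.21 1.4 0.17 0.82 -1.88; 1 3.49 0.33 1.44 0.17 0.82 -1.88; 1 3.46 0.44 1.5 0.17 0.82 -1.88; 1 3.42 0.57 1.54 0.17 0.82 -1.88; 1 3.38 0.68 1.59 0.17 0.82 -1.88
1 3.33 0.79 1.63 0.17 0.82 -1.88; 1 3.27 0.91 1.68 0.17 0.82 -1.88
[612.93584104 199.01620225 143.46827136] [ 3.14159265 -0.17453293  1.39479633]
```

move_arm(targets="1 2.73 -2.71 -0.58 0 0 -3.09; 1 2.88 -2.57 -0.58 0 0 -3.09; 1 3.01 -2.4 -0.59 0 0 -3.09; 1 3.14 -2.24 -0.58 0 0 -3.09; 1 3.25 -2.07 -0.58 0 0 -3.09")

```text
clock: 0.52
eef_pos: [306.7, -433.1, 239.5]
tool_rot: [-3.141, -0.0, 0.626]
force: [1.4, -0.9, -0.2]
width: 85.6
gripper_force: 0.0
```

move_arm(targets="1 3.36 -1.88 -0.58 0 0 -3.09; 1 3.46 -1.71 -0.59 0 0 -3.09; 1 3.54 -1.51 -0.58 0 0 -3.09; 1 3.62 -1.32 -0.59 0 0 -3.09; 1 3.68 -1.13 -0.58 0 0 -3.09")

```text
clock: 0.93
eef_pos: [387.9, -258.5, 269.0]
tool_rot: [-3.141, 0.0, 0.896]
force: [1.1, 0.5, -0.3]
width: 84.8
gripper_force: 0.0
```

move_arm(targets="1 3.74 -0.92 -0.58 0 0 -3.09; 1 3.79 -0.72 -0.59 0 0 -3.09")

```text
clock: 1.1
eef_pos: [420.4, -188.7, 280.7]
tool_rot: [-3.141, 0.0, 1.003]
force: [0.6, 0.4, -0.4]
width: 85.6
gripper_force: 0.0
```

move_arm(targets="1 3.6 -0.4 1.14 0.17 0.82 -1.88; 1 3.59 -0.27 1.19 0.17 0.82 -1.88; 1 3.58 -0.15 1.24 0.17 0.82 -1.88; 1 3.56 -0.04 1.3 0.17 0.82 -1.88; 1 3.55 0.09 1.34 0.17 0.82 -1.88")

```text
clock: 1.52
eef_pos: [500.8, -26.8, 223.0]
tool_rot: [-3.132, -0.073, 1.166]
force: [0.6, 0.3, 1.1]
width: 85.6
gripper_force: 0.0
```

Tracking well. Next I'll recompute from the measured pose and aim for the pre-grasp.

```bash
sed -i 's/^yaw=.*/yaw=-0.17/' h.py
python3 - <<'E'
from h import *
p,r=pose(); rows(p,r,tcp_at(95),tilt(10),1)
E
```

```text
1 3.5 0.22 1.39 0.16 0.82 -1.91; 1 3.48 0.33 1.45 0.16 0.82 -1.91; 1 3.44 0.46 1.49 0.16 0.82 -1.91; 1 3.4 0.57 1.53 0.16 0.82 -1.91; 1 3.36 0.69 1.59 0.16 0.82 -1.91
1 3.31 0.81 1.63 0.16 0.82 -1.91; 1 3.26 0.92 1.67 0.16 0.82 -1.91
```

move_arm(targets="1 3.5 0.22 1.39 0.16 0.82 -1.91; 1 3.48 0.33 1.45 0.16 0.82 -1.91; 1 3.44 0.46 1.49 0.16 0.82 -1.91; 1 3.4 0.57 1.53 0.16 0.82 -1.91; 1 3.36 0.69 1.59 0.16 0.82 -1.91")

```text
clock: 1.93
eef_pos: [581.2, 134.2, 165.8]
tool_rot: [-3.136, -0.146, 1.333]
force: [-0.8, -1.2, 0.8]
width: 85.0
gripper_force: 0.0
```

move_arm(targets="1 3.31 0.81 1.63 0.16 0.82 -1.91; 1 3.26 0.92 1.67 0.16 0.82 -1.91; 1 0 0 0 0 0 0; 1 0 0 0 0 0 0")

```text
clock: 2.27
eef_pos: [612.1, 199.4, 142.5]
tool_rot: [-3.139, -0.174, 1.402]
force: [-0.5, -0.7, -0.3]
width: 85.1
gripper_force: 0.0
```

Run:
```python
from h import *
d=snap()
p,r=pose();print(p,tcp_at(95),(r.inv()*tilt(10)).as_rotvec(degrees=True))
a=cv2.resize(d["top"]["color"][80:190,100:260,::-1],None,fx=4,fy=4,interpolation=cv2.INTER_CUBIC)[:300]
b=cv2.resize(d["scene"]["color"][180:310,310:470,::-1],None,fx=4,fy=4,interpolation=cv2.INTER_CUBIC)
print(a.shape,b.shape)
b=cv2.resize(d["scene"]["color"][205:280,310:470,::-1],None,fx=4,fy=4,interpolation=cv2.INTER_CUBIC)
cv2.imwrite("pics/pre.png",np.vstack([a,b]))
print("--");rows(p,r,tcp_at(24),tilt(10),1,4)
```

```text
[612.63573781 196.07989186 143.50516711] [612.97176277 199.00992505 143.46827136] [-0.01041056  0.11503964 -0.13133872]
(300, 640, 3) (520, 640, 3)
--
1 0.08 -0 1.79 -0 0.03 -0.03; 1 0.07 -0.01 1.79 -0 0.03 -0.03; 1 0.07 -0 1.79 -0 0.03 -0.03; 1 0.08 -0.01 1.78 -0 0.03 -0.03
```

View pics/pre.png

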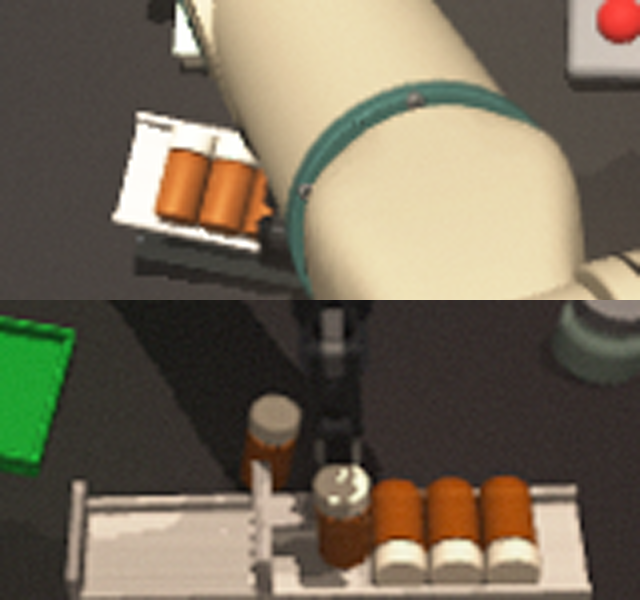

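Run:
```python
from h import *
d=load()
for i in range(3): print(pose()[0])
P,r=tcp_at(95),tilt(10)
q=proj(d["scene"],[P+r.apply(v) for v in([0,0,0],[0,45,-13],[0,-45,-13],[0,0,-60])]);print((q-[310,205])*4+[0,300])
cv2.imwrite("pics/pre2.png",cv2.resize(d["scene"]["color"][60:310,280:480,::-1],(480,600),interpolation=cv2.INTER_CUBIC))
```

```text
[612.63573781 196.07989186 143.50516711]
[612.63573781 196.07989186 143.50516711]
[612.63573781 196.07989186 143.50516711]
[[334.30589682 440.01415202]
 [335.74470121 487.48562218]
 [331.43306725 364.15239618]
 [330.57529397 363.72362773]]
```

View pics/pre2.png

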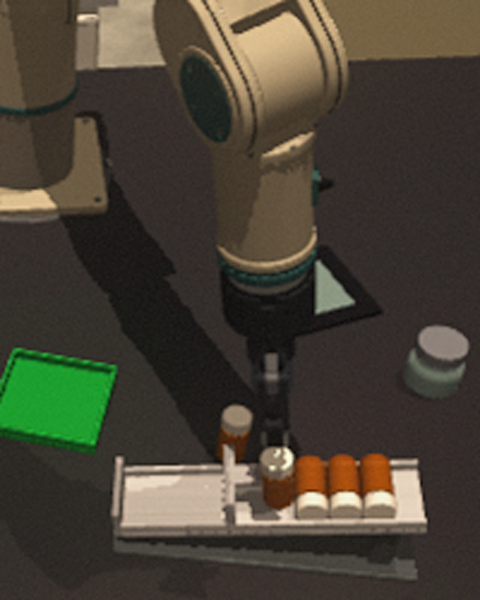

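Run:
```python
from h import *
d=load()
P,r=tcp_at(95),tilt(10)
c=d["scene"]["color"][195:275,360:430,::-1]
c=(255*(c/255.)**.45).astype(np.uint8)
c=cv2.resize(c,None,fx=7,fy=7,interpolation=cv2.INTER_CUBIC)
q=proj(d["scene"],[P+r.apply(v) for v in([0,0,0],[11,43,-13],[-11,43,-13],[11,-43,-13],[-11,-43,-13])])
for u in q: cv2.circle(c,tuple(int(x) for x in (u-[360,195])*7+3),3,(0,255,0),1)
cv2.imwrite("pics/z.png",c)
```

```text
(no output)
```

View pics/z.png

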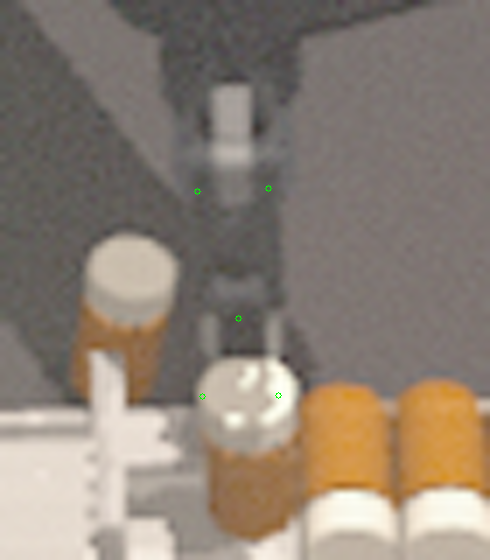

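move_arm(targets="1 0 0 1.8 0 0 0; 1 0 0 1.8 0 0 0; 1 0 0 0 0 0 0")

```text
clock: 2.62
eef_pos: [612.1, 201.0, 106.1]
tool_rot: [-3.138, -0.171, 1.397]
force: [-1.3, 0.1, -0.1]
width: 85.4
gripper_force: 0.0
```

move_arm(targets="1 0 0 1.8 0 0 0; 1 0 0 1.7 0 0 0; 1 0 0 0 0 0 0; 1 0 0 0 0 0 0")

```text
clock: 2.95
eef_pos: [615.0, 208.1, 74.5]
tool_rot: [-3.141, -0.173, 1.398]
force: [0.3, -0.3, 0.7]
width: 85.2
gripper_force: 0.0
```

Run:
```python
from h import *
from cell import read_state
print(tcp_at(24),read_state())
```

```text
[615.05761544 211.16121995  73.54692089] {'clock': 2.95, 'qpos': array([-0.06982999,  0.78351485, -0.35000724,  1.71099111,  0.16184899,
        0.60237207, -0.61543438]), 'qd': array([ 0.00247396, -0.0215454 , -0.0065171 , -0.02132298, -0.00099307,
       -0.00416698,  0.00143756]), 'tau': array([-2.41283951e-01, -5.64424431e+01, -5.20010635e+00, -1.39286417e+01,
       -3.52753038e-01, -4.57838941e-01, -1.01379110e-02]), 'eef_pos': array([614.99874806, 208.11530996,  74.46674021]), 'tool_rot': array([-3.14134764, -0.1730558 ,  1.39819958]), 'force': array([ 0.32654506, -0.2741866 ,  0.73172264]), 'torque': array([-0.11331064,  0.06631443, -0.00438727]), 'gripper_force': 0.0, 'width': 85.20770626551702}
```

move_arm(targets="-1 0.15 0 0 0 0 0; -1 0 0 0 0 0 0; -1 0 0 0 0 0 0; -1 0 0 0 0 0 0; -1 0 0 0 0 0 0")

```text
clock: 3.37
eef_pos: [616.2, 210.7, 75.3]
tool_rot: [3.14, -0.175, 1.399]
force: [0.7, -0.2, 4.9]
width: 27.6
gripper_force: 59.0
```

move_arm(targets="-1 0 0 0 0 0 0; -1 0 0 0 0 0 0; -1 0 0 0 0 0 0; -1 0 0 0 0 0 0")

```text
clock: 3.7
eef_pos: [616.2, 210.7, 75.3]
tool_rot: [3.14, -0.174, 1.399]
force: [0.4, -1.1, 5.5]
width: 27.7
gripper_force: 58.8
```

move_arm(targets="-1 0 0 -1.5 0 0 0; -1 0 0 -3 0 0 0; -1 0 0 -3 0 0 0; -1 0 0 -3 0 0 0; -1 0 0 -1.5 0 0 0")

```text
clock: 4.12
eef_pos: [613.3, 190.2, 196.1]
tool_rot: [3.137, -0.176, 1.399]
force: [0.4, 0.4, 0.3]
width: 27.3
gripper_force: 59.3
```

Run:
```python
from h import *
p,r=pose();print(p)
# upright, over the tray centre; keep yaw, via a waypoint
up=R.from_euler('xyz',[np.pi,0,1.1]); m=np.array([560,-60,200.])
p,r=rows(p,r,m,up,-1)
print('--');up=R.from_euler('xyz',[np.pi,0,.8]);p,r=rows(p,r,np.array([619,-285,120.]),up,-1)
d=snap();b=cv2.resize(d["scene"]["color"][170:310,310:470,::-1],None,fx=4,fy=4,interpolation=cv2.INTER_CUBIC);cv2.imwrite("pics/lift.png",b)
```

```text
[613.33722732 190.24051931 196.06490858]
-1 -3.59 -0.14 -0.69 -0.18 -1.43 2.44; -1 -3.6 0.02 -0.61 -0.18 -1.43 2.44; -1 -3.62 0.17 -0.51 -0.18 -1.43 2.44; -1 -3.61 0.33 -0.43 -0.18 -1.43 2.44; -1 -3.61 0.48 -0.33 -0.18 -1.43 2.44
-1 -3.59 0.64 -0.24 -0.18 -1.43 2.44; -1 -3.57 0.79 -0.15 -0.18 -1.43 2.44
--
-1 -2.9 2.58 1.33 0 -0 2.87; -1 -2.76 2.71 1.34 0 -0 2.87; -1 -2.63 2.86 1.33 0 -0 2.87; -1 -2.47 2.98 1.33 0 -0 2.87; -1 -2.33 3.1 1.34 0 -0 2.87
-1 -2.17 3.21 1.33 0 -0 2.87
```

View pics/lift.png

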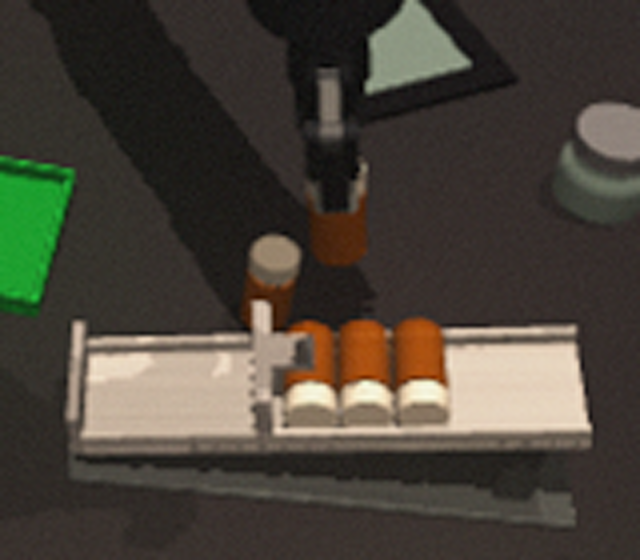

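The vial hangs in the gripper at (337,220) and the lying vials are rolling under the gate at (310,370). I'll carry on to the tray.

move_arm(targets="-1 -2.4 -0.1 -0.6 -0.18 -1.43 2.44; -1 -3.6 0.02 -0.61 -0.18 -1.43 2.44; -1 -3.62 0.17 -0.51 -0.18 -1.43 2.44; -1 -3.61 0.33 -0.43 -0.18 -1.43 2.44; -1 -3.61 0.48 -0.33 -0.18 -1.43 2.44")

```text
clock: 4.63
eef_pos: [574.3, 21.0, 195.3]
tool_rot: [-3.131, -0.045, 1.183]
force: [1.3, 0.5, -1.0]
width: 27.3
gripper_force: 59.3
```

move_arm(targets="-1 -3.59 0.64 -0.24 -0.18 -1.43 2.44; -1 -3.57 0.79 -0.15 -0.18 -1.43 2.44; -1 -2.9 2.58 0.5 0 0 2.87; -1 -2.76 2.71 0.5 0 0 2.87; -1 -2.63 2.86 0.5 0 0 2.87")

```text
clock: 5.05
eef_pos: [589.3, -162.6, 181.5]
tool_rot: [-3.136, 0.005, 0.948]
force: [0.3, 0.2, -0.9]
width: 27.3
gripper_force: 59.4
```

move_arm(targets="-1 -2.4 2.9 1 0 0 2.87; -1 -1.8 2.4 1 0 0 2.87; -1 -1 1.5 0.5 0 0 0; -1 0 0 0 0 0 0; -1 0 0 0 0 0 0")

```text
clock: 5.47
eef_pos: [610.5, -244.8, 155.6]
tool_rot: [-3.135, 0.005, 0.847]
force: [1.1, 0.8, -0.5]
width: 27.4
gripper_force: 59.4
```

Run:
```python
from h import *
p,r=pose();y=r.as_euler('xyz');print(p,y)
p,r=rows(p,r,np.array([619,-285,60.]),R.from_euler('xyz',[np.pi,0,y[2]]),-1)
```

```text
[ 610.46442691 -244.83657646  155.6032458 ] [-3.13520409  0.00541842  0.84743544]
-1 -0.8 1.12 3.18 -0.12 0.1 -0; -1 -0.8 1.11 3.19 -0.12 0.1 -0; -1 -0.81 1.11 3.18 -0.12 0.1 -0
```

move_arm(targets="-1 -0.8 1.1 2.5 -0.12 0.1 0; -1 -0.8 1.1 2.5 -0.12 0.1 0; -1 -0.8 1.1 2.5 -0.12 0.1 0; -1 0 0 2 0 0 0; -1 0 0 0 0 0 0")

```text
clock: 5.88
eef_pos: [617.4, -281.2, 58.0]
tool_rot: [-3.136, 0.001, 0.851]
force: [-0.3, 1.0, -1.4]
width: 27.5
gripper_force: 59.4
```

move_arm(targets="-1 0 0 1.2 0 0 0; -1 0 0 0.8 0 0 0; -1 0 0 0.3 0 0 0; -1 0 0 0 0 0 0")

```text
clock: 6.22
eef_pos: [621.6, -282.6, 40.0]
tool_rot: [3.138, -0.002, 0.851]
force: [0.9, -0.4, -0.1]
width: 27.3
gripper_force: 59.4
```

Run:
```python
from h import *
d=snap()
p,r=pose();print(p,r.as_matrix()[:,2])
a=cv2.resize(d["scene"]["color"][190:330,110:260,::-1],None,fx=4,fy=4,interpolation=cv2.INTER_CUBIC)
cv2.imwrite("pics/place.png",a)
c=d["scene"]["color"][220:310,320:465,::-1];cv2.imwrite("pics/q.png",c)
```

```text
[ 622.13240777 -283.37873217   40.89173994] [ 0.0053875  -0.00114896 -0.99998483]
```

move_arm(targets="-1 0 0 0.3 0 0 0; -1 0 0 0.2 0 0 0; -1 0 0 0 0 0 0")

```text
clock: 6.57
eef_pos: [621.4, -283.6, 35.0]
tool_rot: [3.138, -0.002, 0.85]
force: [-0.2, -0.7, -0.5]
width: 27.7
gripper_force: 59.4
```

move_arm(targets="-1 0 0 0.2 0 0 0; -1 0 0 0 0 0 0")

```text
clock: 6.73
eef_pos: [621.4, -283.6, 32.8]
tool_rot: [3.138, -0.002, 0.85]
force: [0.4, 0.2, -0.6]
width: 27.9
gripper_force: 59.4
```

move_arm(targets="-1 0 0 0.15 0 0 0; -1 0 0 0 0 0 0")

```text
clock: 6.9
eef_pos: [621.4, -283.6, 31.3]
tool_rot: [3.138, -0.002, 0.85]
force: [-0.0, 0.1, -0.5]
width: 27.4
gripper_force: 59.4
```

move_arm(targets="-1 0 0 0.1 0 0 0; -1 0 0 0 0 0 0")

```text
clock: 7.07
eef_pos: [621.5, -283.6, 30.4]
tool_rot: [3.138, -0.002, 0.85]
force: [-0.5, 0.6, -0.6]
width: 27.6
gripper_force: 59.4
```

move_arm(targets="-1 0 0 0.1 0 0 0; -1 0 0 0 0 0 0")

```text
clock: 7.23
eef_pos: [621.8, -283.6, 30.0]
tool_rot: [3.137, -0.002, 0.85]
force: [-1.0, 0.0, 2.4]
width: 27.4
gripper_force: 59.7
```

Contact, so I'll release gradually.

move_arm(targets="-0.3 0 0 0 0 0 0; -0.1 0 0 0 0 0 0; 0.1 0 0 0 0 0 0; 0.5 0 0 0 0 0 0; 1 0 0 0 0 0 0")

```text
clock: 7.65
eef_pos: [621.5, -283.6, 29.5]
tool_rot: [3.138, -0.002, 0.85]
force: [0.5, -0.4, 0.2]
width: 69.9
gripper_force: 0.0
```

move_arm(targets="1 0 0 0 0 0 0; 1 0 0 0 0 0 0; 1 0 0 0 0 0 0")

```text
clock: 7.9
eef_pos: [621.6, -283.6, 29.6]
tool_rot: [3.138, -0.002, 0.85]
force: [-0.1, 0.4, -0.5]
width: 85.2
gripper_force: 0.0
```

move_arm(targets="1 0 0 -1 0 0 0; 1 0 0 -3 0 0 0; 1 0 0 -4 0 0 0; 1 0 0 -4 0 0 0; 1 0 0 -4 0 0 0")

```text
clock: 8.32
eef_pos: [620.6, -283.3, 192.0]
tool_rot: [3.138, -0.002, 0.85]
force: [0.8, -0.5, -0.4]
width: 85.5
gripper_force: 0.0
```

move_arm(targets="1 -4 0 0 0 0 0; 1 -4 0 0 0 0 0; 1 -4 0 0 0 0 0; 1 0 0 0 0 0 0; 1 0 0 0 0 0 0")

```text
clock: 8.73
eef_pos: [538.9, -377.5, 190.3]
tool_rot: [3.137, 0.0, 0.844]
force: [-0.1, 0.3, -0.1]
width: 85.5
gripper_force: 0.0
```

Run:
```python
from h import *
d=snap()
c=d["scene"]["color"]
a=cv2.resize(c[220:330,130:250,::-1],None,fx=3,fy=3,interpolation=cv2.INTER_CUBIC)
b=cv2.resize(c[220:310,315:465,::-1],None,fx=3,fy=3,interpolation=cv2.INTER_CUBIC)
o=np.zeros((330,800,3),np.uint8);o[:330,:340]=a[:,:340];o[:270,345:795]=b
cv2.imwrite("pics/end.png",o)
```

```text
(no output)
```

View pics/end.png

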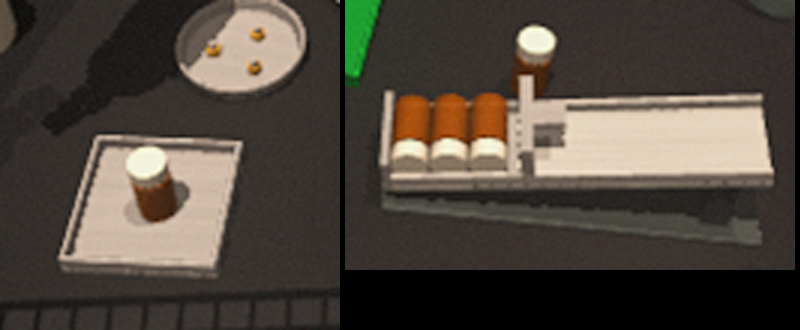

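The vial stands in the tray at (155,185), and all three lying vials rest at the end stop at (410–488,130).

```bash
python3 -c "
from cell import order; print(order.finish_job())"
```

```text
the job is handed in; nothing more can be done
None
```

The caught vial now stands upright on the floor of the steel tray, the three lying vials have rolled under the gate to the end stop, and the job is handed in; the last picture showed all of this, but no verdict came back.

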